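# Swap the filter on the RF test fixture for the one behind the loads

### The arm

A 6-joint arm with a two-finger parallel gripper is mounted at the origin on the work surface. World frame = base frame: x ahead of the robot, y to its left, z up, the work surface at z = 0. Lengths are in m, angles in rad, forces in N, time in s.
With the tool pointing down it reaches from about 0.4 to 0.825 m from the base axis. Payload 7 kg.
Tool frame: the origin (TCP) lies between the finger pads; the fingertips stand 8 mm ahead of it and the grasp point (between the pads) lies 11 mm behind it (arm.finger_overhang is the distance from the TCP to the fingertips, in m); z points along the fingers, y is the line along which they close (so a half turn about z gives the same grasp; the last joint's range is limited). The gripper opens to 88 mm and grips with 3 to 60 N. Pads are 19 mm wide; open, the fingers measure 130 mm over their backs; the gripper's body (78 mm by 193 mm) begins 47 mm behind the grasp point.
Start: joints at [1.432, 0.359, 0.012, 0, -1.224, -0.288], TCP at [0.279, 0.614, 0.235] pointing down, gripper open.
Joint ranges: [-3.07, 3.07], [-1.43, 2.12], [-1.02, 1.25], [-3.03, 1.67], [-3.05, -0], [-3.03, 3.03]. Speed limits (rad/s): [2.39, 2.39, 3.01, 3.14, 3.14, 3.14].

### API

Orientations are given as [roll, pitch, yaw] about the fixed x, y, z axes, in that order (R = Rz(yaw) Ry(pitch) Rx(roll)).
In Python, from station import arm gives the robot as it stands.
- The arm moves only by the tool move_arm, never from a script. Its argument "rows" is text: rows parted by semicolons, each of 7 numbers parted by spaces: the turn, a rotation vector about the tool's x, y, z in degrees, then the shift along the tool's x, y, z in m, then the finger opening in m, from 0 to 0.0876. A call has 1 to 8 rows; each row shifts and turns the commanded pose from where the row before left it, along the tool's axes as they then stand; what a row does not reach is not made up. A row lasts 1/8 s, in which the tool goes at most 62.5 mm and 10.7 degrees, less where a joint would pass 70% of its speed; a pose out of reach is approached as far as the arm can. A call is refused whole if a number of a shift passes 0.0625 or a number of a turn 10.7, either way. A call with a gripper value outside its range is refused whole. The fingers move at their own pace and stop on an object; "squeeze" is the grip in N (left out, the last holds). Time passes only in rows, so rows that do not move let the fingers close. It gives the time, the measured TCP pose, the force, the opening and the grip force at its end, in the units of the state.
- arm.get_state(): the state, without advancing time (a new reading comes with each control period).
- arm.grab_frame(name): name is "scene" or "top" or "wrist"; returns (picture, depth): 384x512x3 uint8, blue, green, red; 384x512 float32, m along the optical axis (not along the pixel's ray), 0 where there is no reading.
- arm.camera_model(name): a dict with "mtx" (3x3 intrinsics, pixels), "k1" (the pictures are not rectified: a ray, as slopes to the right and down, at radius r is drawn at 1 + k1 r^2 times it, then the intrinsics apply), "camera_from_world" (4x4, takes a point from world to camera coordinates); the wrist camera has in their place "mount" (4x4, takes a point from camera to tool coordinates, whose origin is the TCP and whose axes are the flange's). Camera axes: x right, y down, z forward; pixel columns grow to the right and rows downward; lengths in m; the calibration is good to about 2 mm. A picture is of the moment at which its call begins: read the wrist's pose just before it. camera_model takes no time and is no camera call.
- arm.job_done(): hands the job in; it is judged then, once.
The state is a dict: "t": time; "q": joint angles; "qd": joint speeds; "joint_efforts": joint torques, N m; "eef_pos": TCP position; "ee_rot": TCP orientation; "force": force on the tool from outside, world axes, zero at the start; "moment": the same for the moment, N m; "width": finger opening in m; "gripper_force": force on a finger pad.
Only numpy, scipy, OpenCV 4.12 (cv2) and the standard library are available. Lean on these libraries where they do the work, as an engineer would, in place of code of your own. Each camera call takes 0.05 s, during which the arm holds its last target. There are 200 camera calls.

### The job

Put the box-shaped filter from the back of the accessory rack on the test fixture in place of the round cavity that is on it now. First stand both tall finned loads in the side tray, then put the round cavity on its empty round outline at the back of the rack, set the filter in the middle of the fixture's seat with its connectors pointing at the two ports, and stand each load back on its own outline in the rack, square one squared up. Set everything down upright without dropping it, tip nothing over, and leave the multimeter where it lies.

Things in the scene. Friction and masses are not known exactly. Their poses are not given: they have to be found in the camera images.
- round_load_mid (a point): Tall round load: dark finned upright cylinder, 58 mm diameter, 100 mm high, with a bright round connector (29 mm diameter, 28 mm high) upright on top, 128 mm in all, about 0.45 kg. The point is on its axis half-way up, 64 mm above its foot; the connector spans 36 to 64 mm above this point and is the easy grip. z is up.
- square_load_mid (a point): Tall square load: dark finned upright block, 58 x 58 mm, 92 mm high, with the same bright round connector (29 mm diameter, 28 mm high) in the middle on top, 120 mm in all, about 0.48 kg. The point is on its axis half-way up, 60 mm above its foot; the connector spans 32 to 60 mm above this point and is the easy grip. x and y are square to its sides.
- filter_mid (a point): Box-shaped filter: aluminium block 34 (its x) x 44 (y) x 36 mm high, brass screws up to 4 mm above its top, a brass connector 10 mm long at each y end (64 mm overall). Grip its plain x faces. The point is its centre, 18 mm above its foot. It starts in the rack's back row, x running front to back, 62 mm behind a load that leaves no room for finger or gripper body.
- cavity_mid (a point): Round cavity: aluminium drum 40 mm diameter, 36 mm high, with a brass screw up to 6 mm above the middle of its top and a brass connector (8 mm diameter) reaching 30 mm from the axis at each of +y and -y; grip it along its x. The point is at its centre, 18 mm above its foot. It starts on the fixture's seat.
- round_place: The round load's own place: circle outline, 68 mm diameter, on the rack's deck, in the front row (nearer the robot), under the load at the start. Origin at its centre on the deck, 4 mm above the bench; x from the rack's front to its back, y along it. The rack is a shallow black-rimmed tray, 158 (x) x 168 mm, flat pale-grey deck; the rim's top is 4 mm above the deck.
- square_place: The square load's own place: square outline of 66 mm side on the rack's deck, in the front row, 76 mm beside the other, under the load at the start. Origin at its centre on the deck, 4 mm above the bench; x from the rack's front to its back, y along it.
- cavity_place: The round cavity's own place: empty circle outline of 50 mm diameter on the rack's deck, in the back row, 62 mm behind one of the loads and 76 mm beside the filter; the rack's rear rim is 46 mm farther back. Origin at its centre on the deck, 4 mm above the bench; axes as the other places.
- fixture: Test fixture, fixed: finned aluminium base 100 (x) x 150 mm (y); its flat top, 20 mm above the bench, is the seat, its middle marked by a flush brass plate 54 x 72 mm. A steel port block stands at each y end (inner face 52 mm from the middle, top 52 mm above the bench), its brass port 46 mm from the middle. Origin on the bench under the seat's middle; y is the line between the ports.
- side_tray: Empty bare-metal side tray, fixed: inside 210 mm (x) by 120 mm (y), flat floor 4 mm above the bench, rim 4 mm wide and 12 mm high over the bench. Both loads stand in it side by side along x. Origin on the bench under its centre.
- multimeter_mid (a point): Bystander: grey hand-held multimeter lying on the bench between robot and rack, 78 mm (x) by 160 mm (y), 42 mm high at its dial. The point is at its centre, 17 mm up. Not to be moved.
Things that resemble listed ones, but are neither listed nor needed, are in the scene too. Leave any purple or yellow look-alike of the part that bears square_load_mid alone.

How it is judged:
By the outcome, as a careful person would: the job done as asked, in the order asked, and still so for the second after the job is handed in, with the robot touching nothing.
It also fails if it takes over 120 s, if anything falls off the work surface, if the arm or the gripper's body presses on something with over 40 N, if the wrist force passes 120 N, or if a joint passes its speed limit or range.

## Working session

There is one attempt and no reset: what is moved stays moved. The work goes in short steps, Python scripts to look and compute and a tool call to move; the robot and the scene stay as the last step left them, time stands still between calls to the robot, and variables do not carry over. Pictures are saved under pics/ and viewed, at most 14 in all, crops included, and the job is handed in when it is done.

Besides the shell and the picture viewer there is one more tool, called after ">>>" by a JSON object that holds its "method" and its "body". move_arm: Moves the arm, as the interface text tells. Its arguments: {"type":"object","properties":{"rows":{"type":"string"},"squeeze":{"type":"number"}},"required":["rows"]}

```bash
ls; mkdir -p pics
cat > h.py <<'E'
import numpy as np, cv2
from station import arm
from scipy.spatial.transform import Rotation as R
def cam(name):
    m=arm.camera_model(name); K=np.array(m["mtx"]); k1=m["k1"]
    if name=="wrist":
        s=arm.get_state(); T=np.eye(4); T[:3,:3]=R.from_euler("xyz",s["ee_rot"]).as_matrix(); T[:3,3]=s["eef_pos"]
        W=T@np.array(m["mount"])
    else: W=np.linalg.inv(np.array(m["camera_from_world"]))
    return K,k1,W
def norm(uv,K,k1):
    d=np.array([k1,0,0,0],float)
    return cv2.undistortPoints(np.array(uv,float).reshape(-1,1,2),K,d).reshape(-1,2)
def onplane(uv,z,c):
    K,k1,W=c; n=norm(uv,K,k1); d=np.c_[n,np.ones(len(n))]@W[:3,:3].T; o=W[:3,3]
    return o+d*((z-o[2])/d[:,2])[:,None]
def cloud(depth,c):
    K,k1,W=c; v,u=np.indices(depth.shape); n=norm(np.c_[u.ravel(),v.ravel()],K,k1)
    P=np.c_[n,np.ones(len(n))]*depth.reshape(-1,1); P=P@W[:3,:3].T+W[:3,3]
    P[depth.ravel()==0]=np.nan
    return P.reshape(*depth.shape,3)
def proj(P,c):
    K,k1,W=c; Q=(np.atleast_2d(P)-W[:3,3])@W[:3,:3]; n=Q[:,:2]/Q[:,2:]; r=(n**2).sum(1,keepdims=True)
    n=n*(1+k1*r); return n*[K[0,0],K[1,1]]+[K[0,2],K[1,2]]
def shot(name,tag):
    c=cam(name); im,d=arm.grab_frame(name); cv2.imwrite(f"pics/{tag}.png",im); np.savez(f"pics/{tag}.npz",im=im,d=d,K=c[0],k1=c[1],W=c[2]); return im,d,c
def load(tag):
    f=np.load(f"pics/{tag}.npz"); return f["im"],f["d"],(f["K"],float(f["k1"]),f["W"])
E
python3 - <<'E'
from h import *
for n in("top","scene","wrist"):
    im,d,c=shot(n,n+"0"); print(n,c[0].diagonal(),c[1],c[2].round(3).tolist(),(d>0).mean())
print(arm.get_state())
E
```

```text
pics
top [386.38062474 386.38062474   1.        ] -0.12837498501755365 [[-0.014, -0.995, 0.095, 0.491], [-1.0, 0.015, 0.009, -0.014], [-0.01, -0.095, -0.995, 0.878], [0.0, 0.0, 0.0, 1.0]] 0.995758056640625
scene [392.58558147 392.58558147   1.        ] -0.015114982539331327 [[-0.025, 0.857, -0.514, 0.994], [1.0, 0.025, -0.007, 0.004], [0.007, -0.514, -0.858, 0.762], [0.0, 0.0, 0.0, 1.0]] 0.9961293538411459
wrist [318.47905822 318.47905822   1.        ] -0.04815238677199487 [[-0.415, -0.877, -0.243, 0.345], [-0.91, 0.401, 0.109, 0.585], [0.002, 0.266, -0.964, 0.385], [0.0, 0.0, 0.0, 1.0]] 0.9961039225260416
{'t': 0.15, 'q': array([ 1.43211239e+00,  3.59219253e-01,  1.12996038e-02, -2.48238033e-04,
       -1.22413529e+00, -2.88133830e-01]), 'qd': array([-0.00169788, -0.00189548,  0.00193185,  0.00187242,  0.00050198,
       -0.00127163]), 'joint_efforts': array([-1.42985282e-03, -5.83272529e+01,  2.93289846e+01,  7.00120032e+00,
        8.79552565e-03, -1.02661363e-04]), 'eef_pos': array([0.2792905 , 0.61411671, 0.23385426]), 'ee_rot': array([ 3.14031960e+00, -1.33909915e-04, -4.26902170e-01]), 'force': array([-0.48305969,  0.03687358, -0.90746961]), 'moment': array([ 0.02848211, -0.03439135,  0.07365078]), 'gripper_force': 0.0, 'width': 0.08788925526922237}
```

View pics/top0.png

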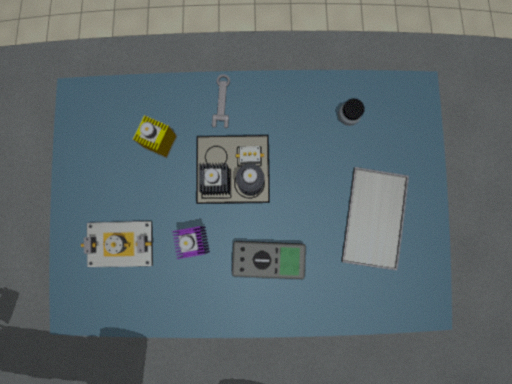

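View pics/scene0.png

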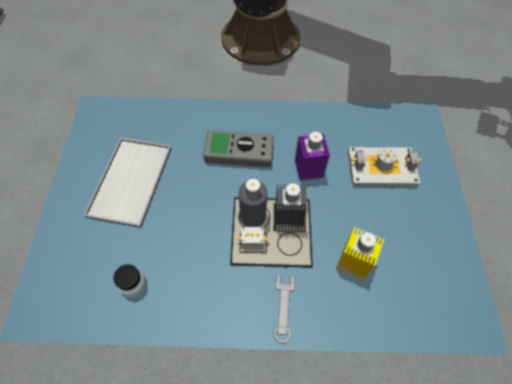

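The top view shows the rack near (232,170): round load at (249,180) with the filter behind it at (249,155), square load at (214,178) with the empty circle behind it at (216,156). The fixture is at (119,244), the tray at (376,218), the meter at (268,260), and the purple and yellow decoys at (190,240) and (154,135). The scene view agrees. Next I measure.

Run:
```python
from h import *
for tag in("top0","scene0"):
    im,d,c=load(tag); P=cloud(d,c)
    hsv=cv2.cvtColor(im,cv2.COLOR_BGR2HSV)
    blue=cv2.inRange(hsv,(95,80,40),(115,255,255))
    z=P[...,2]; print(tag,"bench z",np.nanmedian(z[blue>0]))
    # table region objects
    ok=(np.abs(P[...,1])<0.47)&(P[...,0]>0.2)&(P[...,0]<0.8)
    for nm,lo,hi in(("conn",0.112,0.14),("mid",0.03,0.07),("rim",0.003,0.016)):
        m=(ok&(z>lo)&(z<hi)&(blue==0)).astype(np.uint8)
        n,l,s,ce=cv2.connectedComponentsWithStats(m)
        for i in range(1,n):
            if s[i,4]>25:
                q=P[l==i]; print(nm,ce[i].round(1),s[i,4],"med",np.median(q,0).round(4),"min",np.percentile(q,2,axis=0).round(3),"max",np.percentile(q,98,axis=0).round(3))
    # rects in world of things by low heights
im,d,c=load("top0")
big=cv2.resize(im[120:280,70:420],None,fx=2.28,fy=2.28,interpolation=cv2.INTER_CUBIC); cv2.imwrite("pics/top0b.png",big)
```

```text
top0 bench z -0.00012592642803954668
conn [147.1 129.1] 157 med [0.6966 0.2012 0.1196] min [0.684 0.189 0.113] max [0.71  0.214 0.122]
conn [211.1 175. ] 177 med [0.5995 0.0699 0.1238] min [0.586 0.057 0.117] max [0.613 0.084 0.126]
conn [249.7 175.7] 178 med [ 0.5955 -0.007   0.1316] min [ 0.583 -0.019  0.117] max [0.609 0.006 0.135]
conn [185.4 242.8] 177 med [0.4664 0.1221 0.1199] min [0.454 0.109 0.115] max [0.48  0.134 0.123]
mid [352.6 109.4] 389 med [ 0.7526 -0.2364  0.0537] min [ 0.733 -0.259  0.031] max [ 0.775 -0.216  0.057]
mid [163.1 142.9] 177 med [0.682  0.1783 0.0495] min [0.662 0.164 0.031] max [0.711 0.236 0.069]
mid [249.6 153.5] 317 med [ 0.6576 -0.0068  0.0394] min [ 0.642 -0.027  0.036] max [0.675 0.015 0.043]
mid [228.  180.4] 28 med [0.5973 0.0412 0.052 ] min [0.571 0.041 0.045] max [0.626 0.042 0.06 ]
mid [217.4 190.6] 39 med [0.5737 0.062  0.0577] min [0.571 0.055 0.033] max [0.584 0.077 0.069]
mid [250.5 192.1] 35 med [ 0.5702 -0.0079  0.0527] min [ 0.568 -0.028  0.031] max [0.581 0.016 0.068]
mid [115.3 243.9] 346 med [0.4628 0.2865 0.0551] min [0.444 0.263
[... 2366 characters left out ...]
8  0.014]
rim [238.1 164. ] 184 med [ 0.4649 -0.0423  0.0107] min [ 0.459 -0.119  0.004] max [0.469 0.032 0.016]
rim [307.8 175.5] 94 med [0.496  0.1173 0.0099] min [0.459 0.093 0.004] max [0.501 0.156 0.015]
rim [367.1 183.9] 75 med [0.513 0.253 0.012] min [0.491 0.221 0.003] max [0.516 0.294 0.016]
rim [402.6 185.3] 72 med [0.512  0.3317 0.0109] min [0.509 0.304 0.003] max [0.514 0.367 0.016]
rim [273.2 242.3] 3199 med [0.6667 0.0418 0.0056] min [ 0.564 -0.046  0.003] max [0.709 0.118 0.013]
rim [284.6 290.6] 444 med [0.757  0.0612 0.0083] min [0.729 0.044 0.003] max [0.798 0.084 0.011]
rim [138.8 290.8] 58 med [ 0.7721 -0.2174  0.0104] min [ 0.75  -0.247  0.003] max [ 0.782 -0.211  0.016]
```

View pics/top0b.png

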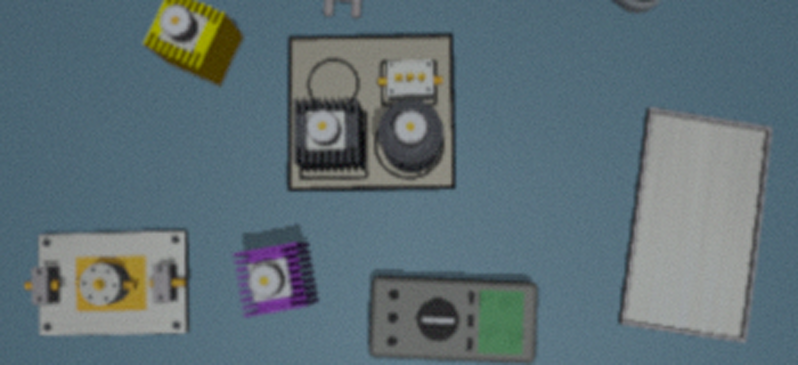

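Run:
```python
from h import *
def rect(P): 
    (c,s,a)=cv2.minAreaRect((P[:,:2]*1000).astype(np.float32)); return np.round(c,1),np.round(s,1),round(a,1)
for tag in("top0","scene0"):
    im,d,c=load(tag); hsv=cv2.cvtColor(im,cv2.COLOR_BGR2HSV)
    blue=cv2.inRange(hsv,(95,80,40),(115,255,255)); P=cloud(d,c)
    zs={"rack":(.04,.63,.13,.16,.008),"tray":(.0,0,0,0,.012),"fix":(0,0,0,0,.02)}
    x,y,z=np.moveaxis(P,2,0)
    reg={"rack":(x>.52)&(x<.722)&(y>-.07)&(y<.14)&(z<.014)&(z>0.002),"tray":(x>.38)&(x<.65)&(y<-.19)&(y>-.39)&(z>0.002),"fix":(x>.38)&(x<.54)&(y>.19)&(y<.4)&(z>.014)&(z<.024)}
    for k,m in reg.items():
        m=(m&(blue==0)).astype(np.uint8); m=cv2.morphologyEx(m,cv2.MORPH_OPEN,np.ones((2,2)))
        v,u=np.nonzero(m); Q=onplane(np.c_[u,v],zs[k][4],c); print(tag,k,rect(Q))
    m=(cv2.inRange(hsv,(15,110,90),(30,255,255))>0)&(x>.4)&(x<.54)&(y>.2)&(y<.38)&(z<.026)
    v,u=np.nonzero(m); print("plate",rect(onplane(np.c_[u,v],.02,c)))
    for nm,m in {"filt":(x>.63)&(x<.69)&(y>-.05)&(y<.03)&(z>.035)&(z<.05),"meter":(x>.37)&(x<.48)&(y>-.14)&(y<.05)&(z>.025)&(blue==0),"cav":(x>.43)&(x<.5)&(y>.255)&(y<.325)&(z>.05),
      "sqtop":(x>.56)&(x<.64)&(y>.03)&(y<.11)&(z>.085)&(z<.115)}.items(): print(nm,rect(P[m]))
```

```text
top0 rack (array([628.3,  32. ]), array([157.5, 166.5]), 0.3)
top0 tray (array([ 510., -291.]), array([131.5, 219.3]), 80.2)
top0 fix (array([459.7, 289.5]), array([ 99.5, 149.7]), 0.3)
plate (array([461.7, 272.7]), array([ 49.6, 106.8]), 0.1)
filt (array([658.4,  -5.9]), array([42.1, 34.6]), 89.3)
meter (array([424.2, -44.5]), array([161.1,  79. ]), 86.8)
cav (array([462.7, 291.1]), array([38.6, 39. ]), 88.7)
sqtop (array([600. ,  69.6]), array([58.4, 57. ]), 0.1)
scene0 rack (array([640.9,  38.3]), array([204.9, 170.6]), 88.2)
scene0 tray (array([ 530.3, -262.2]), array([184.7, 239.5]), 80.9)
scene0 fix (array([468.1, 295.2]), array([101.1, 150.8]), 1.7)
plate (array([460.8, 294.5]), array([50.9, 70.3]), 1.7)
filt (array([660. ,  -3.2]), array([34.5, 42.7]), 2.0)
meter (array([427., -42.]), array([160. ,  80.5]), 86.9)
cav (array([464.8, 290.8]), array([38.2, 40.1]), 83.0)
sqtop (array([601.7,  71.8]), array([58.7, 58.1]), 0.5)
```

Measurements agree with the given sizes: rack yaw is about 0.3°, fixture about 0.5°, and tray about −9.8°. I'll work at yaw −90° so the fingers close along world x. First I turn, then go to above the fixture for a close look.

>>> {"method": "move_arm", "body": {"rows": "0 0 9.4 0 0 0 0.0876; 0 0 9.4 0 0 0 0.0876; 0 0 9.4 0 0 0 0.0876; 0 0 9.4 0 0 0 0.0876; 0 0 9.4 0 0 0 0.0876; 0 0 9.4 0 0 0 0.0876; 0 0 9.1 0 0 0 0.0876"}}

```text
t: 1.02
eef_pos: [0.2793, 0.6142, 0.2342]
ee_rot: [3.141, -0.001, -1.575]
force: [-0.1, 0.3, 1.1]
width: 0.0877
gripper_force: 0.0
```

>>> {"method": "move_arm", "body": {"rows": "0 0 0 0.06 -0.036 0 0.0876; 0 0 0 0.06 -0.036 0 0.0876; 0 0 0 0.06 -0.036 0 0.0876; 0 0 0 0.06 -0.036 0 0.0876; 0 0 0 0.06 -0.036 0 0.0876; 0 0 0 0 0 0 0.0876; 0 0 0 0 0 0 0.0876"}}

```text
t: 1.9
eef_pos: [0.4406, 0.3465, 0.2346]
ee_rot: [3.142, 0.0, -1.571]
force: [-1.0, 0.2, -0.0]
width: 0.0874
gripper_force: 0.0
```

Run:
```python
from h import *
s=arm.get_state(); print(s["eef_pos"],s["ee_rot"],s["t"],s["q"])
im,d,c=shot("wrist","w1")
```

```text
[0.44057631 0.34646864 0.2345666 ] [ 3.14156657e+00  2.27754740e-04 -1.57108021e+00] 1.9 [ 1.01555084e+00  1.71040721e-01 -2.44119177e-01 -1.55386079e-04
 -1.15545660e+00 -1.01577203e+00]
```

View pics/w1.png

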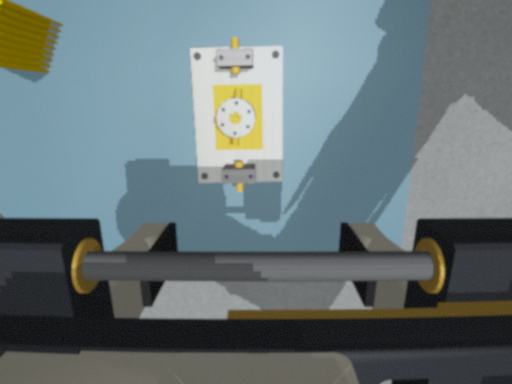

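The wrist view shows the fixture at (238,113), the cavity at (236,118) on the brass plate, and ports at (235,62) and (239,172). I measure the fixture from here.

```bash
cat > fix.py <<'E'
from h import *
import sys
def rect(P):
    (c,s,a)=cv2.minAreaRect((P[:,:2]*1000).astype(np.float32)); return np.round(c,1),np.round(s,1),round(a,2)
def fixture(tag):
    im,d,c=load(tag); P=cloud(d,c); x,y,z=np.moveaxis(P,2,0); hsv=cv2.cvtColor(im,cv2.COLOR_BGR2HSV)
    near=(np.hypot(x-.462,y-.289)<.12)
    def f(nm,m,zz):
        m=cv2.morphologyEx(m.astype(np.uint8),cv2.MORPH_OPEN,np.ones((3,3)))
        n,l,s,_=cv2.connectedComponentsWithStats(m); i=1+np.argmax(s[1:,4]); v,u=np.nonzero(l==i); print(nm,rect(onplane(np.c_[u,v],zz,c)),s[i,4])
    f("seat",near&(z>.012)&(z<.026),.02)
    f("plate",near&(z<.026)&(cv2.inRange(hsv,(18,120,90),(32,255,255))>0),.02)
    for sg in(1,-1):
        f("block",near&(z>.045)&(z<.058)&(sg*(y-.289)>.045)&(hsv[...,1]<80),.052)
    m=near&(z>.05)&(z<.066)&(abs(y-.289)<.035); f("cav",m,.056)
    m=near&(cv2.inRange(hsv,(15,100,60),(32,255,255))>0)&(z>.028)
    n,l,s,_=cv2.connectedComponentsWithStats(m.astype(np.uint8))
    for i in range(1,n):
        if s[i,4]>12: print("brass",np.nanmedian(P[l==i],0).round(4),s[i,4])
fixture(sys.argv[1])
E
python3 fix.py w1
```

```text
seat (array([463.2, 293.1]), array([ 99.9, 149.4]), 0.95) 9195
plate (array([462.8, 293.3]), array([50.9, 69.4]), 1.09) 1028
block (array([462.4, 351.8]), array([16.5, 35.4]), 89.9) 499
block (array([463.8, 233.9]), array([15.8, 35.3]), 89.73) 627
cav (array([463.7, 291.4]), array([37.8, 38.6]), 89.74) 1183
brass [0.4637 0.2188 0.0424] 58
brass [0.4636 0.2438 0.0427] 49
brass [0.461  0.2673 0.0419] 69
brass [0.4631 0.2917 0.0597] 78
brass [0.465  0.3173 0.0418] 48
brass [0.4621 0.3424 0.043 ] 51
brass [0.4606 0.3684 0.042 ] 42
brass [0.4875 0.3162 0.3111] 886
brass [0.3937 0.3164 0.311 ] 871
brass [0.4067 0.3244 0.3207] 2909
```

>>> {"method": "move_arm", "body": {"rows": "0 0 0 0.044 -0.031 0 0.0876; 0 0 0 0.044 -0.031 0 0.0876; 0 0 0 0.044 -0.031 0 0.0876; 0 0 0 0.044 -0.031 0 0.0876; 0 0 0 0.044 -0.031 0 0.0876; 0 0 0 0.042 -0.032 0 0.0876; 0 0 0 0 0 0 0.0876; 0 0 0 0 0 0 0.0876"}}

```text
t: 2.95
eef_pos: [0.6275, 0.0858, 0.2339]
ee_rot: [3.141, -0.0, -1.569]
force: [-0.3, 0.6, 1.0]
width: 0.0875
gripper_force: 0.0
```

```bash
cat > rack.py <<'E'
from h import *
import sys
from fix import rect
E
sed -i 's/^fixture(sys.argv\[1\])/if __name__=="__main__": fixture(sys.argv[1])/' fix.py
cat >> rack.py <<'E'
def rack(tag):
    im,d,c=load(tag); P=cloud(d,c); x,y,z=np.moveaxis(P,2,0)
    near=(x>.53)&(x<.73)&(y>-.08)&(y<.15)
    def f(nm,m,zz,k=3):
        m=cv2.morphologyEx(m.astype(np.uint8),cv2.MORPH_OPEN,np.ones((k,k)))
        n,l,s,ce=cv2.connectedComponentsWithStats(m)
        for i in range(1,n):
            if s[i,4]>60: v,u=np.nonzero(l==i); print(nm,rect(onplane(np.c_[u,v],zz,c)),s[i,4],ce[i].round(0))
    f("conn132",near&(z>.128)&(z<.137)&(y<.03),.132); f("conn124",near&(z>.119)&(z<.129)&(y>.03),.124)
    f("sqbody",near&(z>.085)&(z<.101)&(y>.03),.096); f("filter",near&(z>.036)&(z<.048)&(x>.63),.040)
    f("rack",near&(z>.0025)&(z<.012),.006)
if __name__=="__main__": rack(sys.argv[1])
E
python3 - <<'E'
from h import *
s=arm.get_state(); print(s["eef_pos"],s["ee_rot"],s["t"],s["force"])
shot("wrist","w2")
E
python3 rack.py w2
```

```text
[0.62749452 0.08580285 0.23389951] [ 3.14059751e+00 -1.92535536e-04 -1.56930411e+00] 2.95 [-0.33450551  0.64513762  1.00725427]
conn132 (array([597.5,  -5.6]), array([28. , 27.4]), 0.88) 1181 [297.  73.]
conn124 (array([600.9,  69.5]), array([27.8, 28.1]), 0.06) 899 [290. 169.]
sqbody (array([600.9,  69.8]), array([58., 58.]), 89.98) 2253 [283. 160.]
sqbody (array([577.9,  69.1]), array([12.2,  3.7]), 0.08) 65 [311. 162.]
sqbody (array([577.1,  76.1]), array([9.5, 4.7]), 0.06) 63 [312. 170.]
sqbody (array([577.7,  82.8]), array([11.4,  4.8]), 0.02) 73 [311. 177.]
filter (array([659. ,  -5.5]), array([44.6, 33.1]), 89.84) 1453 [228.  81.]
rack (array([631.8,  34.6]), array([168.6, 159.2]), 89.63) 10245 [230. 117.]
rack (array([559.3, -42.8]), array([13.8, 12.6]), 0.5) 105 [321.  46.]
```

View pics/w2.png

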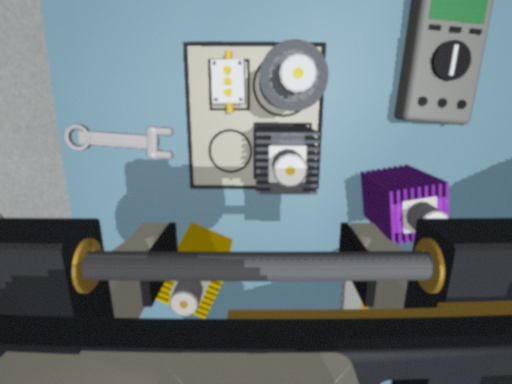

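The wrist view shows the round load's connector at (297,73), the square's at (290,169), the filter at (228,81) and the empty circle at (230,150). Heights and sizes match the given values. Next I grasp the round load.

>>> {"method": "move_arm", "body": {"rows": "0 0 0 0.046 0.015 0 0.06; 0 0 0 0.045 0.015 0 0.06; 0 0 0 0 0 0.03 0.06; 0 0 0 0 0 0 0.06; 0 0 0 0 0 0 0.06"}}

```text
t: 3.62
eef_pos: [0.5982, -0.005, 0.2055]
ee_rot: [-3.141, -0.0, -1.568]
force: [-0.8, -0.4, -0.2]
width: 0.0605
gripper_force: 0.0
```

Run:
```python
from h import *
im,d,c=load("w2")
# circle outline fit at px ~ (230,150)
g=cv2.cvtColor(im,cv2.COLOR_BGR2GRAY); v,u=np.indices(g.shape); r=np.hypot(u-230,v-150)
m=(g<85)&(r>12)&(r<27)&(u<250)&(u>200)
Q=onplane(np.c_[u[m],v[m]],.004,c)[:,:2]*1000
(e,ax,a)=cv2.fitEllipse(Q.astype(np.float32)); print(e,ax,m.sum())
```

```text
Traceback (most recent call last):
cv2.error: OpenCV(4.12.0) /io/opencv/modules/imgproc/src/shapedescr.cpp:361: error: (-201:Incorrect size of input array) There should be at least 5 points to fit the ellipse in function 'fitEllipseNoDirect'
```

>>> {"method": "move_arm", "body": {"rows": "0 0 0 0 0 0.045 0.06; 0 0 0 0 0 0.03 0.06; 0 0 0 0 0 0.015 0.06; 0 0 0 0 0 0 0.06; 0 0 0 0 0 0 0.02; 0 0 0 0 0 0 0.02; 0 0 0 0 0 0 0.02; 0 0 0 0 0 0 0.02", "squeeze": 25}}

```text
t: 4.62
eef_pos: [0.5978, -0.0063, 0.115]
ee_rot: [-3.141, 0.0, -1.57]
force: [-1.3, -0.6, 2.5]
width: 0.0284
gripper_force: 25.0
```

Run:
```python
from h import *
im,d,c=load("w2")
g=cv2.cvtColor(im,cv2.COLOR_BGR2GRAY); v,u=np.indices(g.shape); r=np.hypot(u-230,v-150)
bg=cv2.medianBlur(g,21); print(g[150,200:262].tolist())
m=(g.astype(int)<g[140:160,222:238].mean()-25)&(r>14)&(r<26)&(u<251)
Q=onplane(np.c_[u[m],v[m]],.004,c)[:,:2]*1000
(e,ax,a)=cv2.fitEllipse(Q.astype(np.float32)); print(e,ax,m.sum())
```

```text
[198, 199, 197, 198, 199, 198, 198, 187, 156, 115, 128, 170, 194, 199, 200, 200, 199, 200, 201, 200, 201, 200, 201, 201, 201, 200, 202, 203, 201, 201, 201, 201, 202, 202, 202, 203, 202, 202, 201, 202, 201, 195, 186, 178, 166, 157, 154, 153, 149, 127, 95, 90, 109, 100, 73, 70, 85, 98, 102, 102, 101, 100]
(661.211181640625, 73.29532623291016) (49.05754852294922, 53.873931884765625) 759
```

>>> {"method": "move_arm", "body": {"rows": "0 0 0 0 0 -0.01 0.02; 0 0 0 0 0 -0.03 0.02; 0 0 0 0 0 -0.03 0.02; 0 0 0 0 0 -0.015 0.02; 0 0 0 0.015 0.002 0 0.02; 0 0 0 0.03 0.004 0 0.02; 0 0 0 0.04 0.005 0 0.02; 0 0 0 0.04 0.005 0 0.02", "squeeze": 30}}

```text
t: 5.62
eef_pos: [0.5804, -0.1328, 0.1979]
ee_rot: [3.139, 0.0, -1.57]
force: [0.4, -0.7, -6.4]
width: 0.0288
gripper_force: 30.0
```

>>> {"method": "move_arm", "body": {"rows": "0 0 0 0.04 0.004 0 0.02; 0 0 0 0.04 0.004 0 0.02; 0 0 0 0.04 0.004 0 0.02; 0 0 0 0.03 0.003 0 0.02; 0 0 0 0.015 0.002 0 0.02; 0 0 0 0 0 0 0.02; 0 0 0 0 0 0 0.02"}}

```text
t: 6.5
eef_pos: [0.5646, -0.2958, 0.1989]
ee_rot: [3.141, 0.001, -1.57]
force: [-0.3, 0.4, -4.6]
width: 0.0283
gripper_force: 30.0
```

```bash
cat > tray.py <<'E'
from h import *
from fix import rect
import sys
def tray(tag):
    im,d,c=load(tag); P=cloud(d,c); x,y,z=np.moveaxis(P,2,0)
    hsv=cv2.cvtColor(im,cv2.COLOR_BGR2HSV); blue=cv2.inRange(hsv,(95,80,40),(115,255,255))
    m=((blue==0)&(x>.38)&(x<.66)&(y<-.2)&(y>-.4)&(z>.002)&(z<.018)).astype(np.uint8); m=cv2.morphologyEx(m,cv2.MORPH_OPEN,np.ones((3,3)))
    v,u=np.nonzero(m); Q=onplane(np.c_[u,v],.012,c); print("tray",rect(Q),Q.min(0).round(3),Q.max(0).round(3))
if __name__=="__main__": tray(sys.argv[1])
E
python3 - <<'E'
from h import *
s=arm.get_state(); print(s["eef_pos"],s["ee_rot"],s["t"],s["force"])
shot("wrist","w3");shot("top","t3")
E
python3 tray.py w3; python3 tray.py t3
```

```text
[ 0.56457203 -0.29584334  0.19888293] [ 3.14055084e+00  5.95399750e-04 -1.56999381e+00] 6.5 [-0.26612671  0.42587559 -4.62953042]
tray (array([ 512.8, -290.1]), array([127.5, 218.9]), 80.22) [ 0.396 -0.371  0.012] [ 0.631 -0.234  0.012]Traceback (most recent call last):
  File "tray.py", line 9, in <module>
    if __name__=="__main__": tray(sys.argv[1])
                             ~~~~^^^^^^^^^^^^^
  File "tray.py", line 8, in tray
    v,u=np.nonzero(m); Q=onplane(np.c_[u,v],.012,c); print("tray",rect(Q),Q.min(0).round(3),Q.max(0).round(3))
                         ~~~~~~~^^^^^^^^^^^^^^^^^^^
  File "h.py", line 15, in onplane
    K,k1,W=c; n=norm(uv,K,k1); d=np.c_[n,np.ones(len(n))]@W[:3,:3].T; o=W[:3,3]
                ~~~~^^^^^^^^^
  File "h.py", line 13, in norm
    return cv2.undistortPoints(np.array(uv,float).reshape(-1,1,2),K,d).reshape(-1,2)
           ~~~~~~~~~~~~~~~~~~~^^^^^^^^^^^^^^^^^^^^^^^^^^^^^^^^^^^^^^^^
cv2.error: OpenCV(4.12.0) /io/opencv/modules/calib3d/src/undistort.dispatch.cpp:347: error: (-215:Assertion failed) CV_IS_MAT(_src) && CV_IS_MAT(_dst) && (_src->rows == 1 || _src->cols == 1) && (_dst->rows == 1 || _dst->cols == 1) && _src->cols + _src->rows - 1 == _dst->rows + _dst->cols - 1 && (CV_MAT_TYPE(_src->type) == CV_32FC2 || CV_MAT_TYPE(_src->type) == CV_64FC2) && (CV_MAT_TYPE(_dst->type) == CV_32FC2 || CV_MAT_TYPE(_dst->type) == CV_64FC2) in function 'cvUndistortPointsInternal'
```

View pics/w3.png

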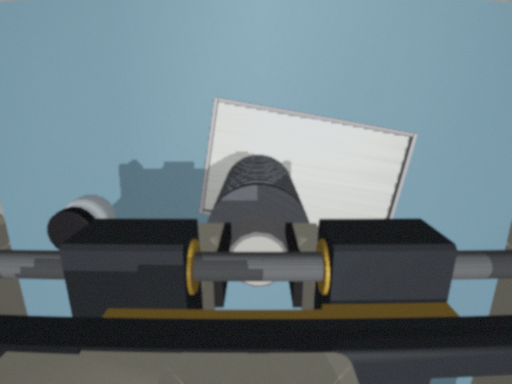

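The tray sits at (310,160) px with the held load upright above its right end. It measures (0.513, −0.290), as expected. Next I lower the load.

>>> {"method": "move_arm", "body": {"rows": "0 0 0 0.0025 0.0025 0.02 0.02; 0 0 0 0 0 0.03 0.02; 0 0 0 0 0 0.02 0.02; 0 0 0 0 0 0.008 0.02; 0 0 0 0 0 0.003 0.02; 0 0 0 0 0 0.002 0.02; 0 0 0 0 0 0 0.02; 0 0 0 0 0 0 0.02"}}

```text
t: 7.6
eef_pos: [0.5627, -0.2989, 0.1171]
ee_rot: [-3.141, -0.0, -1.57]
force: [0.8, -0.2, -5.5]
width: 0.0284
gripper_force: 30.0
```

>>> {"method": "move_arm", "body": {"rows": "0 0 0 0 0 0.001 0.02; 0 0 0 0 0 0.001 0.02; 0 0 0 0 0 0 0.02; 0 0 0 0 0 0 0.02"}}

```text
t: 8.1
eef_pos: [0.5626, -0.299, 0.1151]
ee_rot: [-3.141, -0.0, -1.57]
force: [-1.7, 0.3, 1.3]
width: 0.0287
gripper_force: 30.0
```

>>> {"method": "move_arm", "body": {"rows": "0 0 0 0 0 0 0.045; 0 0 0 0 0 0 0.05; 0 0 0 0 0 0 0.05; 0 0 0 0 0 -0.03 0.05; 0 0 0 0 0 -0.045 0.05; 0 0 0 0 0 -0.045 0.05; 0 0 0 -0.045 -0.006 0 0.06; 0 0 0 -0.045 -0.006 0 0.06"}}

```text
t: 9.1
eef_pos: [0.5746, -0.2082, 0.2353]
ee_rot: [-3.14, 0.0, -1.571]
force: [1.1, 0.9, -0.5]
width: 0.0593
gripper_force: 0.0
```

>>> {"method": "move_arm", "body": {"rows": "0 0 0 -0.045 -0.006 0 0.06; 0 0 0 -0.045 -0.006 0 0.06; 0 0 0 -0.045 -0.006 0 0.06; 0 0 0 -0.045 -0.006 0 0.06; 0 0 0 -0.045 -0.006 0 0.06; 0 0 0 -0.045 -0.006 0 0.06; 0 0 0 -0.035 -0.004 0 0.06; 0 0 0 0 0 0 0.06"}}

```text
t: 10.1
eef_pos: [0.6143, 0.0985, 0.2343]
ee_rot: [-3.142, 0.0, -1.567]
force: [-0.5, -0.4, -0.5]
width: 0.0601
gripper_force: 0.0
```

```bash
cat > ring.py <<'E'
from h import *
import sys
def ring(tag,xy,r,band=9,fy=None):
    im,d,c=load(tag); g=cv2.cvtColor(im,cv2.COLOR_BGR2GRAY).astype(int); P=cloud(d,c); x,y,z=np.moveaxis(P,2,0)
    xy=np.array(xy)
    for _ in range(4):
        rr=np.hypot(x-xy[0],y-xy[1])*1000
        deck=np.median(g[(rr<60)&(z<.01)])
        m=(np.abs(rr-r)<band)&(np.abs(z-.004)<.006)&(g<deck-30)
        v,u=np.nonzero(m); Q=onplane(np.c_[u,v],.004,c)[:,:2]
        A=np.c_[2*Q,np.ones(len(Q))]; s=np.linalg.lstsq(A,(Q**2).sum(1),rcond=None)[0]; xy=s[:2]; R0=np.sqrt(s[2]+xy@xy)
        band=max(4,band-2)
    print("ring",tag,(xy*1000).round(1),"r",(R0*1000).round(1),len(Q))
if __name__=="__main__":
    ring(sys.argv[1],(.6,-.006),33); ring(sys.argv[1],(.661,.072),24)
E
python3 - <<'E'
from h import *
s=arm.get_state(); print(s["eef_pos"],s["ee_rot"],s["t"],s["force"])
shot("wrist","w4")
E
python3 rack.py w4; python3 ring.py w4
```

```text
[0.61433915 0.09853204 0.23428803] [-3.14158031e+00  1.07789920e-04 -1.56718109e+00] 10.1 [-0.48810267 -0.36370552 -0.48684814]
conn124 (array([600.6,  70.1]), array([27.4, 28.3]), 0.17) 933 [274. 154.]
sqbody (array([600.9,  70.6]), array([58.2, 56.9]), 0.13) 2344 [270. 148.]
sqbody (array([577.5,  76.3]), array([11.1,  3.7]), 0.2) 63 [298. 156.]
filter (array([658.8,  -5.1]), array([43., 34.]), 89.81) 1488 [215.  68.]
rack (array([631.7,  34. ]), array([168.2, 159.4]), 89.64) 14608 [239.  94.]
ring w4 [598.4  -3.2] r 34.0 591
ring w4 [661.   72.6] r 24.8 447
```

View pics/w4.png

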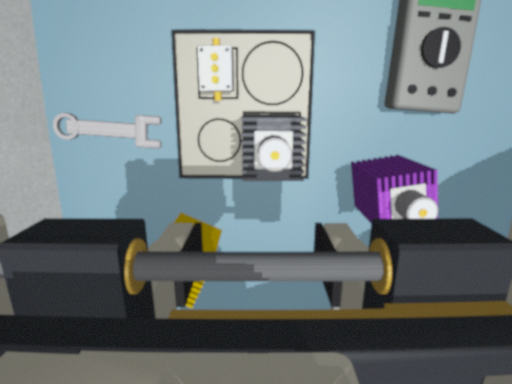

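The view shows the now-free round outline at (272,72) and the cavity outline at (218,140). They give (0.598,−0.003) and (0.661,0.073), 62.6 × 75.8 mm apart, which matches the given sizes. Next I grasp the square load.

>>> {"method": "move_arm", "body": {"rows": "0 0 0.1 0.0283 0.0137 0.03 0.06; 0 0 0 0 0 0.035 0.06; 0 0 0 0 0 0 0.06; 0 0 0 0 0 0.035 0.06; 0 0 0 0 0 0.02 0.06; 0 0 0 0 0 0.007 0.06; 0 0 0 0 0 0 0.06"}}

```text
t: 11.02
eef_pos: [0.6011, 0.0679, 0.1085]
ee_rot: [-3.141, 0.0, -1.572]
force: [0.6, 0.5, 0.5]
width: 0.0601
gripper_force: 0.0
```

>>> {"method": "move_arm", "body": {"rows": "0 0 0 0 0 0 0.02; 0 0 0 0 0 0 0.02; 0 0 0 0 0 0 0.02; 0 0 0 0 0 0 0.02; 0 0 0 0 0 -0.002 0.02; 0 0 0 0 0 0 0.02"}}

```text
t: 11.78
eef_pos: [0.5998, 0.0678, 0.1089]
ee_rot: [3.14, -0.0, -1.572]
force: [-0.4, -0.0, -5.0]
width: 0.0284
gripper_force: 30.0
```

>>> {"method": "move_arm", "body": {"rows": "0 0 0 0 0 -0.02 0.02; 0 0 0 0 0 -0.035 0.02; 0 0 0 0 0 -0.035 0.02; 0 0 0 0.02 0.008 0 0.02; 0 0 0 0.035 0.0135 0 0.02; 0 0 0 0.04 0.0155 0 0.02; 0 0 0 0.04 0.0155 0 0.02; 0 0 0 0.04 0.0155 0 0.02"}}

```text
t: 12.78
eef_pos: [0.5301, -0.1086, 0.198]
ee_rot: [3.139, 0.0, -1.572]
force: [0.2, 0.4, -5.2]
width: 0.0285
gripper_force: 30.0
```

>>> {"method": "move_arm", "body": {"rows": "0 0 0 0.04 0.0155 0 0.02; 0 0 0 0.04 0.0155 0 0.02; 0 0 0 0.04 0.0155 0 0.02; 0 0 0 0.03 0.0115 0 0.02; 0 0 0 0.015 0.007 0 0.02; 0 0 0 0.009 0.003 0 0.02; 0 0 0 0 0 0 0.02; 0 0 0 0 0 0 0.02"}}

```text
t: 13.78
eef_pos: [0.4644, -0.2803, 0.1994]
ee_rot: [3.142, 0.0, -1.571]
force: [-0.9, -0.8, -5.5]
width: 0.0282
gripper_force: 30.0
```

>>> {"method": "move_arm", "body": {"rows": "0 0 0 0 0 0.03 0.02; 0 0 0 0 0 0.03 0.02; 0 0 0 0 0 0.02 0.02; 0 0 0 0 0 0.008 0.02; 0 0 0 0 0 0.001 0.02; 0 0 0 0 0 0.001 0.02; 0 0 0 0 0 0 0.02; 0 0 0 0 0 0 0.02"}}

```text
t: 14.78
eef_pos: [0.4643, -0.281, 0.1101]
ee_rot: [-3.141, -0.0, -1.572]
force: [0.7, 0.2, -5.1]
width: 0.0284
gripper_force: 30.0
```

>>> {"method": "move_arm", "body": {"rows": "0 0 0 0 0 0.001 0.02; 0 0 0 0 0 0.0005 0.02; 0 0 0 0 0 0 0.02; 0 0 0 0 0 0 0.02"}}

```text
t: 15.28
eef_pos: [0.4641, -0.281, 0.1081]
ee_rot: [3.142, -0.0, -1.572]
force: [-0.1, 0.3, -5.4]
width: 0.0281
gripper_force: 30.0
```

>>> {"method": "move_arm", "body": {"rows": "0 0 0 0 0 0.0007 0.02; 0 0 0 0 0 0.0007 0.02; 0 0 0 0 0 0 0.02; 0 0 0 0 0 0 0.02"}}

```text
t: 15.78
eef_pos: [0.4644, -0.2811, 0.1078]
ee_rot: [-3.141, -0.001, -1.571]
force: [-3.0, 2.3, 6.4]
width: 0.0285
gripper_force: 30.0
```

>>> {"method": "move_arm", "body": {"rows": "0 0 0 0 0 0 0.045; 0 0 0 0 0 0 0.05; 0 0 0 0 0 0 0.05; 0 0 0 0 0 -0.035 0.05; 0 0 0 0 0 -0.045 0.05; 0 0 0 0 0 -0.045 0.05; 0 0 0 -0.045 0 0 0.06; 0 0 0 -0.045 0 0 0.06"}}

```text
t: 16.77
eef_pos: [0.4643, -0.1903, 0.2322]
ee_rot: [-3.14, 0.0, -1.573]
force: [0.0, 0.0, -0.8]
width: 0.059
gripper_force: 0.0
```

>>> {"method": "move_arm", "body": {"rows": "0 0 0 -0.045 0 0 0.06; 0 0 0 -0.045 0 0 0.06; 0 0 0 -0.045 0 0 0.06; 0 0 0 -0.045 0 0 0.06; 0 0 0 -0.045 0 0 0.06; 0 0 0 -0.045 0 0 0.06; 0 0 0 -0.045 0 0 0.06; 0 0 0 -0.045 0 0 0.06"}}

```text
t: 17.77
eef_pos: [0.4644, 0.1706, 0.2318]
ee_rot: [-3.141, 0.0, -1.571]
force: [1.1, -0.5, 0.2]
width: 0.0604
gripper_force: 0.0
```

>>> {"method": "move_arm", "body": {"rows": "0 0 0 -0.045 0 0 0.06; 0 0 0 -0.045 0 0 0.06; 0 0 0 -0.035 0 0 0.06; 0 0 0 0 0 0 0.06; 0 0 0 0 0 0 0.06"}}

```text
t: 18.4
eef_pos: [0.4644, 0.2938, 0.2313]
ee_rot: [3.141, -0.001, -1.571]
force: [-0.1, -0.9, 0.3]
width: 0.0599
gripper_force: 0.0
```

Run:
```python
from h import *
s=arm.get_state(); print(s["eef_pos"],s["ee_rot"],s["t"],s["force"])
im,d,c=shot("top","t4"); P=cloud(d,c); x,y,z=np.moveaxis(P,2,0)
for nm,sel,h in(("round",(z>.126)&(x>.53),.132),("sq",(z>.117)&(x<.51),.124)):
    v,u=np.nonzero(sel&(y<-.2)&(y>-.4)&(z<.14)); print(nm,onplane(np.c_[u,v],h,c).mean(0).round(4),np.nanmedian(z[v,u]),len(u))
```

```text
[0.46444837 0.29379492 0.2313442 ] [ 3.14108728e+00 -5.87927280e-04 -1.57138397e+00] 18.4 [-0.14832897 -0.93378793  0.28022174]
round [ 0.5618 -0.2977  0.132 ] 0.1316437201968012 178
sq [ 0.4638 -0.2776  0.124 ] 0.12394580398451349 172
```

>>> {"method": "move_arm", "body": {"rows": "0 0 4.6 0.0023 0.0008 0.04 0.06; 0 0 0 0 0 0.05 0.06; 0 0 0 0 0 0.045 0.06; 0 0 0 0 0 0 0.06; 0 0 0 0 0 0.035 0.06; 0 0 0 0 0 0.02 0.06; 0 0 0 0 0 0.005 0.06; 0 0 0 0 0 0 0.06"}}

```text
t: 19.45
eef_pos: [0.4647, 0.2923, 0.0382]
ee_rot: [-3.14, 0.001, -1.652]
force: [-0.3, 0.3, -0.1]
width: 0.06
gripper_force: 0.0
```

>>> {"method": "move_arm", "body": {"rows": "0 0 0 0 0 0.002 0.06; 0 0 0 0 0 0 0.03; 0 0 0 0 0 0 0.03; 0 0 0 0 0 0 0.03; 0 0 0 0 0 0 0.03; 0 0 0 0 0 0 0.03", "squeeze": 25}}

```text
t: 20.2
eef_pos: [0.4639, 0.2918, 0.0349]
ee_rot: [-3.141, 0.0, -1.652]
force: [-1.5, -0.2, 4.8]
width: 0.0398
gripper_force: 25.0
```

>>> {"method": "move_arm", "body": {"rows": "0 0 0 0 0 -0.01 0.03; 0 0 0 0 0 -0.035 0.03; 0 0 0 0 0 -0.045 0.03; 0 0 0 0 0 -0.045 0.03; 0 0 -4.3 0 0 -0.03 0.03; 0 0 0 0 0 0 0.03; 0 0 0 0.02 -0.018 0 0.03; 0 0 0 0.035 -0.0315 0 0.03"}}

```text
t: 21.2
eef_pos: [0.5125, 0.2364, 0.199]
ee_rot: [3.14, -0.0, -1.575]
force: [-0.1, 1.0, -1.9]
width: 0.0398
gripper_force: 25.0
```

>>> {"method": "move_arm", "body": {"rows": "0 0 0 0.04 -0.036 0 0.03; 0 0 0 0.04 -0.036 0 0.03; 0 0 0 0.035 -0.0315 0 0.03; 0 0 0 0.03 -0.027 0 0.03; 0 0 0 0.019 -0.017 0 0.03; 0 0 0 0 0 0 0.03; 0 0 0 0 0 0 0.03"}}

```text
t: 22.08
eef_pos: [0.6587, 0.0716, 0.1986]
ee_rot: [3.14, -0.0, -1.578]
force: [0.4, 0.1, -1.2]
width: 0.0398
gripper_force: 25.0
```

>>> {"method": "move_arm", "body": {"rows": "0 0 0 -0.0011 -0.0023 0.04 0.03; 0 0 0 0 0 0.045 0.03; 0 0 0 0 0 0.045 0.03; 0 0 0 0 0 0 0.03; 0 0 0 0 0 0.03 0.03; 0 0 0 0 0 0.01 0.03; 0 0 0 0 0 0.004 0.03; 0 0 0 0 0 0 0.03"}}

```text
t: 23.08
eef_pos: [0.6624, 0.0729, 0.0269]
ee_rot: [-3.14, 0.0, -1.577]
force: [-0.1, -1.0, -1.7]
width: 0.0398
gripper_force: 25.0
```

>>> {"method": "move_arm", "body": {"rows": "0 0 0 0 0.0012 0.004 0.03; 0 0 0 0 0 0.0015 0.03; 0 0 0 0 0 0.001 0.03; 0 0 0 0 0 0 0.03; 0 0 0 0 0 0 0.03"}}

```text
t: 23.7
eef_pos: [0.6607, 0.0726, 0.0192]
ee_rot: [3.142, -0.0, -1.577]
force: [-0.1, 0.4, -0.7]
width: 0.0399
gripper_force: 25.0
```

>>> {"method": "move_arm", "body": {"rows": "0 0 0 0 0 0.0007 0.03; 0 0 0 0 0 0 0.03; 0 0 0 0 0 0 0.03"}}

```text
t: 24.08
eef_pos: [0.6607, 0.0727, 0.0189]
ee_rot: [-3.141, 0.0, -1.577]
force: [-2.2, -0.7, 5.1]
width: 0.0396
gripper_force: 25.0
```

>>> {"method": "move_arm", "body": {"rows": "0 0 0 0 0 0 0.046; 0 0 0 0 0 0 0.05; 0 0 0 0 0 0 0.05; 0 0 0 0 0 -0.03 0.05; 0 0 0 0 0 -0.045 0.05; 0 0 0 0 0 -0.045 0.05; 0 0 0 -0.015 0.01 -0.045 0.055; 0 0 0 -0.015 0.01 -0.045 0.055"}}

```text
t: 25.08
eef_pos: [0.6404, 0.1029, 0.2298]
ee_rot: [3.142, 0.0, -1.578]
force: [1.7, 1.2, -0.0]
width: 0.0547
gripper_force: 0.0
```

>>> {"method": "move_arm", "body": {"rows": "0 0 0 0 0 0 0.055; 0 0 0 0 0 0 0.055"}}

```text
t: 25.32
eef_pos: [0.6405, 0.1028, 0.2281]
ee_rot: [3.141, 0.0, -1.577]
force: [0.8, 0.7, -0.3]
width: 0.0548
gripper_force: 0.0
```

```bash
python3 - <<'E'
from h import *
from fix import rect
s=arm.get_state(); print(s["eef_pos"],s["ee_rot"],s["t"],s["force"])
im,d,c=shot("wrist","w5"); P=cloud(d,c); x,y,z=np.moveaxis(P,2,0)
for nm,m in(("cav",(z>.036)&(z<.049)&(y>.04)&(y<.11)&(x>.63)&(x<.7)),("filt",(z>.036)&(z<.048)&(y<.03)&(y>-.05)&(x>.63)&(x<.7))):
    m=cv2.morphologyEx(m.astype(np.uint8),cv2.MORPH_OPEN,np.ones((3,3))); v,u=np.nonzero(m); print(nm,rect(onplane(np.c_[u,v],.04,c)),np.nanmedian(z[v,u]))
E
python3 ring.py w5; python3 rack.py w5
```

```text
[0.6404506  0.10282986 0.22811483] [ 3.14134011e+00  3.72285428e-04 -1.57691677e+00] 25.325 [ 0.84464644  0.68010806 -0.32451413]
cav (array([661.2,  72.1]), array([38.1, 38.3]), 89.5) 0.04078351298698624
filt (array([659.,  -5.]), array([43.8, 33.1]), 89.46) 0.04090511662656404
ring w5 [598.4  -3.2] r 34.1 629
ring w5 [660.9  74. ] r 25.6 292
filter (array([659.,  -5.]), array([43.8, 33.1]), 89.46) 1544 [239.  63.]
filter (array([661.2,  72.1]), array([38.1, 38.3]), 89.5) 1094 [238. 140.]
rack (array([631.6,  34.4]), array([167.2, 159.3]), 89.61) 18148 [269.  99.]
```

View pics/w5.png

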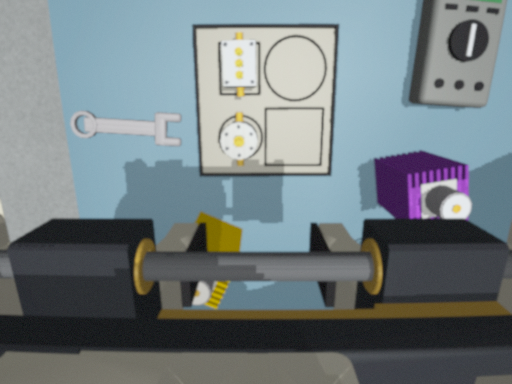

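The view shows the cavity seated in its circle at (238,140), the filter at (239,65) and the free square outline at (294,136). Next I take the filter and measure the square outline.

>>> {"method": "move_arm", "body": {"rows": "0 0 0 0.036 -0.0064 0 0.046; 0 0 0 0.036 -0.0064 0 0.046; 0 0 0 0.0358 -0.0064 0 0.046; 0 0 0 0 0 0 0.046; 0 0 0 0 0 0.04 0.046; 0 0 0 0 0 0.04 0.046; 0 0 0 0 0 0.04 0.046; 0 0 0 0 0 0 0.046"}}

```text
t: 26.38
eef_pos: [0.6565, -0.0055, 0.1041]
ee_rot: [3.133, -0.002, -1.577]
force: [0.2, 0.6, 1.3]
width: 0.0459
gripper_force: 0.0
```

Run:
```python
from h import *
im,d,c=load("w5"); g=cv2.cvtColor(im,cv2.COLOR_BGR2GRAY).astype(float)
bg=cv2.medianBlur(g.astype(np.uint8),25).astype(float)
def line(px):  # px: list of (u0,u1,v0,v1,axis) -> min positions
    u0,u1,v0,v1,ax=px; out=[]
    rng=range(v0,v1) if ax=='v' else range(u0,u1)
    for t in rng:
        s=g[t,u0:u1] if ax=='v' else g[v0:v1,t]
        w=np.clip(np.percentile(s,80)-s-15,0,None)
        if w.sum()>10: 
            p=(w*np.arange(len(s))).sum()/w.sum(); out.append((u0+p,t) if ax=='v' else (t,v0+p))
    Q=onplane(np.array(out),.004,c)[:,:2]*1000
    vx,vy,x0,y0=cv2.fitLine(Q.astype(np.float32),cv2.DIST_HUBER,0,.01,.01).ravel()
    return np.round([np.median(Q[:,0]),np.median(Q[:,1]),np.degrees(np.arctan2(vy,vx))],2),len(out)
print("back",line((258,274,114,158,'v'))); print("front",line((314,328,114,158,'v')))
print("right-y",line((272,316,101,115,'u'))); print("left+y",line((272,316,157,171,'u')))
```

```text
back (array([633.69,  71.02,  86.96]), 44)
front (array([565.59,  71.41,  89.79]), 44)
right-y (array([5.9906e+02, 3.9770e+01, 1.6000e-01]), 44)
left+y (array([ 5.9766e+02,  1.0596e+02, -1.8000e-01]), 44)
```

>>> {"method": "move_arm", "body": {"rows": "0 0 0 0 -0.0025 0 0.046; 0 0 0 0 0 0.03 0.046; 0 0 0 0 0 0.03 0.046; 0 0 0 0 0 0.015 0.046; 0 0 0 0 0 0.005 0.046; 0 0 0 0 0 0 0.046; 0 0 0 0 0 0 0.046"}}

```text
t: 27.25
eef_pos: [0.6626, -0.005, 0.0297]
ee_rot: [-3.14, 0.0, -1.577]
force: [0.1, -0.1, 0.2]
width: 0.0458
gripper_force: 0.0
```

>>> {"method": "move_arm", "body": {"rows": "0 0 0 0 0.0034 0 0.046; 0 0 0 0 0 0.006 0.046; 0 0 0 0 0 0.002 0.046; 0 0 0 0 0 0 0.046; 0 0 0 0 0 0 0.046"}}

```text
t: 27.88
eef_pos: [0.6585, -0.0052, 0.0204]
ee_rot: [3.141, -0.0, -1.577]
force: [0.3, -0.3, -0.5]
width: 0.046
gripper_force: 0.0
```

>>> {"method": "move_arm", "body": {"rows": "0 0 0 0 0 0 0.025; 0 0 0 0 0 0 0.025; 0 0 0 0 0 0 0.025; 0 0 0 0 0 0 0.025; 0 0 0 0 0 -0.015 0.025; 0 0 0 0 0 -0.04 0.025; 0 0 0 0 0 -0.045 0.025; 0 0 0 0 0 0 0.025", "squeeze": 25}}

```text
t: 28.88
eef_pos: [0.6611, -0.0048, 0.126]
ee_rot: [-3.133, 0.001, -1.576]
force: [-0.2, -0.5, -1.6]
width: 0.0337
gripper_force: 25.0
```

>>> {"method": "move_arm", "body": {"rows": "0 0 0 0 0 -0.03 0.025; 0 0 0 0 0 -0.03 0.025; 0 0 -1.4 0 0 -0.015 0.025; 0 0 0 0 0 0 0.025; 0 0 0 -0.015 0.0095 0 0.025; 0 0 0 -0.03 0.019 0 0.025; 0 0 0 -0.04 0.025 0 0.025; 0 0 0 -0.04 0.025 0 0.025"}}

```text
t: 29.88
eef_pos: [0.5756, 0.1195, 0.1938]
ee_rot: [3.139, -0.001, -1.553]
force: [-1.1, 0.1, -2.1]
width: 0.0335
gripper_force: 25.0
```

>>> {"method": "move_arm", "body": {"rows": "0 0 0 -0.04 0.025 0 0.025; 0 0 0 -0.04 0.025 0 0.025; 0 0 0 -0.04 0.025 0 0.025; 0 0 0 -0.03 0.019 0 0.025; 0 0 0 -0.018 0.012 0 0.025; 0 0 0 0 0 0 0.025; 0 0 0 0 0 0 0.025; 0 0 0 0 0 0 0.025"}}

```text
t: 30.88
eef_pos: [0.4686, 0.2838, 0.195]
ee_rot: [3.141, -0.001, -1.553]
force: [-0.5, 0.5, -0.6]
width: 0.0338
gripper_force: 25.0
```

>>> {"method": "move_arm", "body": {"rows": "0 0 0 -0.0094 0.0052 0 0.025; 0 0 0 0 0 0.035 0.025; 0 0 0 0 0 0.045 0.025; 0 0 0 0 0 0.04 0.025; 0 0 0 0 0 0.02 0.025; 0 0 0 0 0 0 0.025; 0 0 0 0 0 0 0.025; 0 0 0 0 0 0 0.025"}}

```text
t: 31.88
eef_pos: [0.4638, 0.2944, 0.0567]
ee_rot: [-3.14, 0.002, -1.553]
force: [-0.1, 0.2, -1.8]
width: 0.0338
gripper_force: 25.0
```

>>> {"method": "move_arm", "body": {"rows": "0 0 0 0.0013 0.0006 0.01 0.025; 0 0 0 0 0 0.006 0.025; 0 0 0 0 0 0.002 0.025; 0 0 0 0 0 0.001 0.025; 0 0 0 0 0 0 0.025; 0 0 0 0 0 0 0.025"}}

```text
t: 32.62
eef_pos: [0.4628, 0.2926, 0.0365]
ee_rot: [-3.141, 0.0, -1.553]
force: [-0.3, -0.2, -1.4]
width: 0.0336
gripper_force: 25.0
```

>>> {"method": "move_arm", "body": {"rows": "0 0 0 -0.0003 0 0.0007 0.025; 0 0 0 0 0 0.0005 0.025; 0 0 0 0 0 0 0.025; 0 0 0 0 0 0 0.025"}}

```text
t: 33.12
eef_pos: [0.4628, 0.2926, 0.0365]
ee_rot: [-3.141, 0.0, -1.552]
force: [-4.3, -2.1, 12.0]
width: 0.0337
gripper_force: 25.0
```

>>> {"method": "move_arm", "body": {"rows": "0 0 0 0 0 0 0.04; 0 0 0 0 0 0 0.046; 0 0 0 0 0 0 0.05; 0 0 0 0 0 -0.03 0.05; 0 0 0 0 0 -0.045 0.05; 0 0 0 0 0 -0.045 0.05; 0 0 0 -0.025 0 -0.045 0.05; 0 0 0 -0.025 0 -0.035 0.06"}}

```text
t: 34.12
eef_pos: [0.462, 0.3433, 0.2376]
ee_rot: [-3.14, 0.001, -1.553]
force: [0.7, 0.8, -0.1]
width: 0.0551
gripper_force: 0.0
```

>>> {"method": "move_arm", "body": {"rows": "0 0 0 0 0 0 0.06; 0 0 0 0 0 0 0.06"}}

```text
t: 34.38
eef_pos: [0.4613, 0.3424, 0.2345]
ee_rot: [3.141, -0.001, -1.552]
force: [0.3, -0.5, 0.1]
width: 0.0593
gripper_force: 0.0
```

```bash
python3 - <<'E'
from h import *
s=arm.get_state(); print(s["eef_pos"],s["ee_rot"],s["t"],s["force"])
shot("wrist","w6")
E
python3 fix.py w6
```

```text
[0.46125197 0.34238512 0.23445036] [ 3.14057742e+00 -5.73026008e-04 -1.55243877e+00] 34.375 [ 0.30049407 -0.46603632  0.0837433 ]
seat (array([462.9, 293.3]), array([100.5, 148.7]), 0.96) 8959
plate (array([477.7, 293.5]), array([20.6, 67.6]), 0.93) 488
block (array([462.3, 352.1]), array([35.6, 16.6]), 0.96) 525
block (array([463.7, 233.9]), array([35.6, 15. ]), 0.98) 622
cav (array([463.1, 292.3]), array([33.8, 42.1]), 0.99) 1431
brass [0.464  0.219  0.0424] 64
brass [0.4636 0.2439 0.0428] 50
brass [0.4633 0.2652 0.0422] 72
brass [0.463  0.281  0.0604] 27
brass [0.4628 0.2922 0.0598] 26
brass [0.4626 0.3029 0.0593] 29
brass [0.4623 0.3207 0.0422] 44
brass [0.462  0.3424 0.0427] 47
brass [0.4615 0.3687 0.0423] 35
brass [0.4949 0.3128 0.3113] 728
brass [0.4289 0.3119 0.3112] 712
brass [0.4312 0.3199 0.3206] 3729
```

View pics/w6.png

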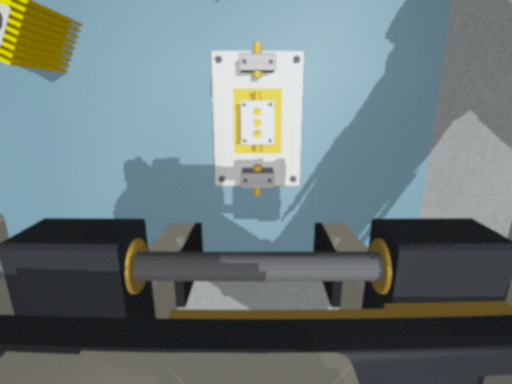

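The filter sits at (258,122) px, within 1 mm of the seat's middle. Its yaw is 0.99° against the seat's 0.96°, and its connectors are in line with both ports. Next I fetch the square load.

>>> {"method": "move_arm", "body": {"rows": "0 0 1.1 0 0 0 0.06; 0 0 0 0.03 0 0 0.06; 0 0 0 0.045 0 0 0.06; 0 0 0 0.045 -0.001 0 0.06; 0 0 0 0.045 -0.001 0 0.06; 0 0 0 0.045 -0.001 0 0.06; 0 0 0 0.045 -0.001 0 0.06; 0 0 0 0.045 0 0 0.06"}}

```text
t: 35.42
eef_pos: [0.4645, 0.0402, 0.235]
ee_rot: [3.141, -0.0, -1.573]
force: [1.5, 0.3, 0.2]
width: 0.0598
gripper_force: 0.0
```

>>> {"method": "move_arm", "body": {"rows": "0 0 0 0.045 0 0 0.06; 0 0 0 0.045 0 0 0.06; 0 0 0 0.045 0 0 0.06; 0 0 0 0.045 0 0 0.06; 0 0 0 0.045 0 0 0.06; 0 0 0 0.036 0 0 0.06; 0 0 0 0 0 0 0.06; 0 0 0 0 0 0 0.06"}}

```text
t: 36.42
eef_pos: [0.4642, -0.2187, 0.2349]
ee_rot: [3.141, 0.0, -1.573]
force: [-0.3, 0.3, 0.4]
width: 0.0602
gripper_force: 0.0
```

Run:
```python
from h import *
from fix import rect
s=arm.get_state(); print(s["eef_pos"],s["t"])
im,d,c=shot("wrist","w7"); P=cloud(d,c); x,y,z=np.moveaxis(P,2,0); n=(y<-.2)&(y>-.4)
for nm,m,h in(("sqc",n&(z>.119)&(z<.129)&(x<.51),.124),("sqbody",n&(z>.085)&(z<.101)&(x<.51),.096),("rndc",n&(z>.127)&(z<.137)&(x>.52),.132)):
    m=cv2.morphologyEx(m.astype(np.uint8),cv2.MORPH_OPEN,np.ones((3,3))); v,u=np.nonzero(m); print(nm,rect(onplane(np.c_[u,v],h,c)),np.nanmedian(z[v,u]))
```

```text
[ 0.46422634 -0.21866685  0.23490205] 36.425
sqc (array([ 464.6, -278.6]), array([26.8, 27.4]), 89.78) 0.12518713464552897
sqbody (array([ 464.4, -278.6]), array([57.5, 58.2]), 89.78) 0.0967515663191682
rndc (array([ 561.6, -298.9]), array([27.7, 28.2]), 85.13) 0.1331583247532929
```

>>> {"method": "move_arm", "body": {"rows": "0 0 0 0.03 0 0.02 0.06; 0 0 0 0.03 0 0.04 0.06; 0 0 0 0 0 0 0.06; 0 0 0 0 0 0.04 0.06; 0 0 0 0 0 0.02 0.06; 0 0 0 0 0 0.004 0.06; 0 0 0 0 0 0 0.06; 0 0 0 0 0 0 0.06"}}

```text
t: 37.48
eef_pos: [0.4661, -0.2782, 0.1126]
ee_rot: [-3.139, -0.001, -1.571]
force: [-0.7, 0.5, 0.3]
width: 0.06
gripper_force: 0.0
```

>>> {"method": "move_arm", "body": {"rows": "0 0 0 0 0 0 0.06; 0 0 0 0 0 0 0.02; 0 0 0 0 0 0 0.02; 0 0 0 0 0 0 0.02; 0 0 0 0 0 0 0.02", "squeeze": 30}}

```text
t: 38.1
eef_pos: [0.4648, -0.2783, 0.1112]
ee_rot: [3.141, 0.0, -1.572]
force: [-0.4, 0.2, 0.8]
width: 0.0282
gripper_force: 30.0
```

>>> {"method": "move_arm", "body": {"rows": "0 0 0 0 0 -0.01 0.02; 0 0 0 0 0 -0.03 0.02; 0 0 0 0 0 -0.035 0.02; 0 0 0 0 0 -0.025 0.02; 0 0 0 -0.018 -0.0069 0 0.02; 0 0 0 -0.03 -0.0115 0 0.02; 0 0 0 -0.04 -0.0152 0 0.02; 0 0 0 -0.04 -0.0152 0 0.02"}}

```text
t: 39.1
eef_pos: [0.5136, -0.1484, 0.2101]
ee_rot: [3.14, 0.001, -1.572]
force: [0.4, -0.1, -5.5]
width: 0.0286
gripper_force: 30.0
```

>>> {"method": "move_arm", "body": {"rows": "0 0 0 -0.04 -0.0152 0 0.02; 0 0 0 -0.04 -0.0152 0 0.02; 0 0 0 -0.04 -0.0152 0 0.02; 0 0 0 -0.04 -0.0152 0 0.02; 0 0 0 -0.03 -0.0115 0 0.02; 0 0 0 -0.02 -0.0077 0 0.02; 0 0 0 -0.013 -0.005 0 0.02; 0 0 0 0 0 0 0.02"}}

```text
t: 40.1
eef_pos: [0.5992, 0.073, 0.2108]
ee_rot: [3.141, -0.0, -1.571]
force: [-0.6, -0.3, -6.4]
width: 0.0285
gripper_force: 30.0
```

>>> {"method": "move_arm", "body": {"rows": "0 0 0 0 0 0 0.02; 0 0 0 0 0 0 0.02"}}

```text
t: 40.35
eef_pos: [0.599, 0.0718, 0.2114]
ee_rot: [3.142, -0.0, -1.573]
force: [0.6, 1.1, -5.3]
width: 0.0286
gripper_force: 30.0
```

>>> {"method": "move_arm", "body": {"rows": "0 0 0 -0.0006 0 0.03 0.02; 0 0 0 0 0 0.035 0.02; 0 0 0 0 0 0.02 0.02; 0 0 0 0 0 0.008 0.02; 0 0 0 0 0 0.004 0.02; 0 0 0 0 0 0 0.02; 0 0 0 0 0 0 0.02"}}

```text
t: 41.22
eef_pos: [0.5998, 0.0733, 0.1152]
ee_rot: [-3.14, 0.0, -1.572]
force: [0.6, 0.6, -5.7]
width: 0.0282
gripper_force: 30.0
```

>>> {"method": "move_arm", "body": {"rows": "0 0 0 0 0.0006 0.002 0.02; 0 0 0 0 0 0.001 0.02; 0 0 0 0 0 0.0005 0.02; 0 0 0 0 0 0 0.02; 0 0 0 0 0 0 0.02"}}

```text
t: 41.85
eef_pos: [0.5988, 0.0732, 0.1112]
ee_rot: [-3.141, -0.0, -1.572]
force: [-1.9, 0.1, 1.5]
width: 0.0279
gripper_force: 30.0
```

>>> {"method": "move_arm", "body": {"rows": "0 0 0 0 0 0 0.035; 0 0 0 0 0 0 0.045; 0 0 0 0 0 0 0.05; 0 0 0 0 0 -0.03 0.05; 0 0 0 0 0 -0.045 0.05; 0 0 0 -0.02 0 -0.045 0.05; 0 0 0 -0.01 0 0 0.05; 0 0 0 0 0 0 0.05"}}

```text
t: 42.85
eef_pos: [0.5984, 0.1037, 0.2304]
ee_rot: [3.141, 0.0, -1.571]
force: [-0.3, -0.0, -1.2]
width: 0.0501
gripper_force: 0.0
```

```bash
python3 - <<'E'
from h import *
s=arm.get_state(); print(s["eef_pos"],s["ee_rot"],s["t"])
shot("wrist","w8")
E
python3 rack.py w8; python3 ring.py w8
```

```text
[0.59843701 0.10372865 0.2304247 ] [ 3.14145135e+00  3.86001317e-04 -1.57096524e+00] 42.85
conn124 (array([598.2,  72.3]), array([27.8, 27.7]), 89.91) 967 [258. 151.]
sqbody (array([598.3,  59.2]), array([29. , 58.1]), 89.91) 1437 [258. 129.]
sqbody (array([620.8,  78.6]), array([ 4.5, 12.7]), 89.87) 77 [233. 154.]
sqbody (array([575.6,  78.7]), array([ 4.5, 12.7]), 89.96) 77 [283. 154.]
sqbody (array([598.5,  92.5]), array([17.7, 57.7]), 89.91) 931 [258. 170.]
filter (array([660. ,  72.1]), array([38.9, 37.8]), 34.56) 1037 [200. 139.]
rack (array([632.1,  34.4]), array([168.2, 159.3]), 89.52) 15645 [223.  83.]
ring w8 [598.4  -3.2] r 34.0 612
ring w8 [661.6  72.8] r 24.6 283
```

View pics/w8.png

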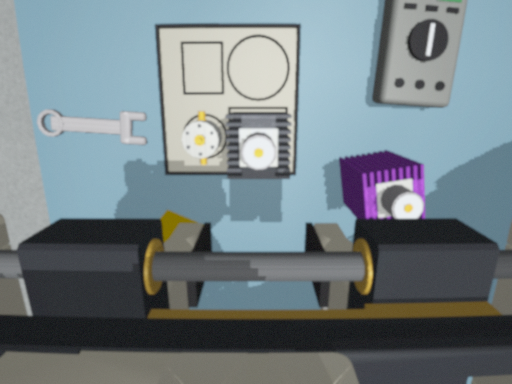

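The square load stands squarely in its outline at (258,150) px, within 1 mm. The round outline at (258,67) is free. Last I fetch the round load.

>>> {"method": "move_arm", "body": {"rows": "0 0 0 0.03 0.003 0 0.06; 0 0 0 0.045 0.004 0 0.06; 0 0 0 0.045 0.004 0 0.06; 0 0 0 0.045 0.004 0 0.06; 0 0 0 0.045 0.004 0 0.06; 0 0 0 0.045 0.004 0 0.06; 0 0 0 0.045 0.004 0 0.06; 0 0 0 0.045 0.004 0 0.06"}}

```text
t: 43.9
eef_pos: [0.5662, -0.2436, 0.2292]
ee_rot: [3.139, 0.0, -1.572]
force: [0.4, -0.5, -0.6]
width: 0.0603
gripper_force: 0.0
```

>>> {"method": "move_arm", "body": {"rows": "0 0 0 0.04 0.004 0 0.06; 0 0 0 0.018 0.002 0 0.06; 0 0 0 0 0 0 0.06; 0 0 0 0 0 0.03 0.06; 0 0 0 0 0 0.035 0.06; 0 0 0 0 0 0 0.06; 0 0 0 0 0 0 0.06"}}

```text
t: 44.78
eef_pos: [0.5621, -0.2995, 0.167]
ee_rot: [-3.141, -0.001, -1.571]
force: [0.5, -0.2, 0.2]
width: 0.06
gripper_force: 0.0
```

Position is good, so I descend to TCP z about 0.115, grip and lift.

>>> {"method": "move_arm", "body": {"rows": "0 0 0 0 0 0.03 0.06; 0 0 0 0 0 0.015 0.06; 0 0 0 0 0 0.005 0.06; 0 0 0 0 0 0 0.06; 0 0 0 0 0 0 0.02; 0 0 0 0 0 0 0.02; 0 0 0 0 0 0 0.02; 0 0 0 0 0 0 0.02"}}

```text
t: 45.78
eef_pos: [0.5617, -0.2998, 0.116]
ee_rot: [-3.141, -0.0, -1.572]
force: [1.0, 0.4, 0.1]
width: 0.0284
gripper_force: 30.0
```

>>> {"method": "move_arm", "body": {"rows": "0 0 0 0 0 -0.01 0.02; 0 0 0 0 0 -0.03 0.02; 0 0 0 0 0 -0.03 0.02; 0 0 0 0 0 -0.015 0.02; 0 0 0 -0.018 -0.0022 0 0.02; 0 0 0 -0.035 -0.0043 0 0.02; 0 0 0 -0.04 -0.0049 0 0.02; 0 0 0 -0.04 -0.0049 0 0.02"}}

```text
t: 46.78
eef_pos: [0.5768, -0.1649, 0.1993]
ee_rot: [3.139, 0.001, -1.572]
force: [1.0, 0.4, -5.1]
width: 0.0283
gripper_force: 30.0
```

>>> {"method": "move_arm", "body": {"rows": "0 0 0 -0.04 -0.0049 0 0.02; 0 0 0 -0.04 -0.0049 0 0.02; 0 0 0 -0.035 -0.0043 0 0.02; 0 0 0 -0.03 -0.0037 0 0.02; 0 0 0 -0.017 -0.0022 0 0.02; 0 0 0 0 0 0 0.02; 0 0 0 0 0 0 0.02; 0 0 0 0 0 0 0.02"}}

```text
t: 47.78
eef_pos: [0.5976, -0.0055, 0.2006]
ee_rot: [3.141, -0.0, -1.573]
force: [0.5, 0.4, -5.9]
width: 0.0279
gripper_force: 30.0
```

>>> {"method": "move_arm", "body": {"rows": "0 0 0 -0.0015 -0.0008 0 0.02; 0 0 0 0 0 0.03 0.02; 0 0 0 0 0 0.03 0.02; 0 0 0 0 0 0.015 0.02; 0 0 0 0 0 0.005 0.02; 0 0 0 0 0 0 0.02; 0 0 0 0 0 0 0.02"}}

```text
t: 48.65
eef_pos: [0.5995, -0.0032, 0.1219]
ee_rot: [-3.14, 0.0, -1.572]
force: [0.5, -0.6, -5.2]
width: 0.0284
gripper_force: 30.0
```

>>> {"method": "move_arm", "body": {"rows": "0 0 0 0.0006 0.0008 0.003 0.02; 0 0 0 0 0 0.0015 0.02; 0 0 0 0 0 0.0007 0.02; 0 0 0 0 0 0 0.02; 0 0 0 0 0 0 0.02"}}

```text
t: 49.28
eef_pos: [0.5982, -0.0039, 0.1159]
ee_rot: [-3.141, 0.0, -1.572]
force: [-0.6, -0.1, -0.8]
width: 0.0277
gripper_force: 30.0
```

>>> {"method": "move_arm", "body": {"rows": "0 0 0 0 0 0.0005 0.02; 0 0 0 0 0 0 0.02; 0 0 0 0 0 0 0.035; 0 0 0 0 0 0 0.045; 0 0 0 0 0 0 0.05; 0 0 0 0 0 -0.03 0.05; 0 0 0 0 0 -0.045 0.05; 0 0 0 0 0 -0.045 0.05"}}

```text
t: 50.28
eef_pos: [0.5978, -0.004, 0.2361]
ee_rot: [3.141, -0.0, -1.572]
force: [0.6, 0.5, -0.4]
width: 0.0503
gripper_force: 0.0
```

>>> {"method": "move_arm", "body": {"rows": "0 0 0 -0.045 0 0 0.06; 0 0 0 -0.045 0 0 0.06; 0 0 0 -0.02 0 0 0.06; 0 0 0 0 0 0 0.06; 0 0 0 0 0 0 0.06"}}

```text
t: 50.9
eef_pos: [0.5979, 0.1055, 0.2348]
ee_rot: [3.141, -0.0, -1.572]
force: [0.3, 0.2, 0.5]
width: 0.0601
gripper_force: 0.0
```

```bash
python3 - <<'E'
from h import *
s=arm.get_state(); print(s["eef_pos"],s["ee_rot"],s["t"])
shot("wrist","w9")
im,d,c=shot("top","t9"); P=cloud(d,c); x,y,z=np.moveaxis(P,2,0)
from fix import rect
m=(x>.37)&(x<.48)&(y>-.14)&(y<.05)&(z>.025)&(z<.06); print("meter",rect(P[m]))
E
python3 rack.py w9
```

```text
[0.59791625 0.10551326 0.23483252] [ 3.14110544e+00 -3.68213085e-04 -1.57179975e+00] 50.9
meter (array([424.4, -44.5]), array([161.1,  79. ]), 86.99)
conn132 (array([598.3,  -2.3]), array([28.1, 28.3]), 89.87) 1227 [257.  50.]
conn124 (array([598.1,  72.6]), array([28. , 28.1]), 44.19) 938 [257. 148.]
sqbody (array([598.3,  59.5]), array([29.4, 57.9]), 89.86) 1369 [258. 127.]
sqbody (array([598.5,  89.1]), array([24.4, 57.7]), 89.83) 996 [256. 166.]
sqbody (array([576.1,  78.8]), array([ 3.7, 12. ]), 89.91) 68 [282. 151.]
filter (array([660.5,  72.4]), array([38.3, 37.4]), 43.87) 1001 [200. 137.]
rack (array([631.9,  34.5]), array([167.7, 159.2]), 89.61) 11408 [211.  90.]
```

View pics/w9.png

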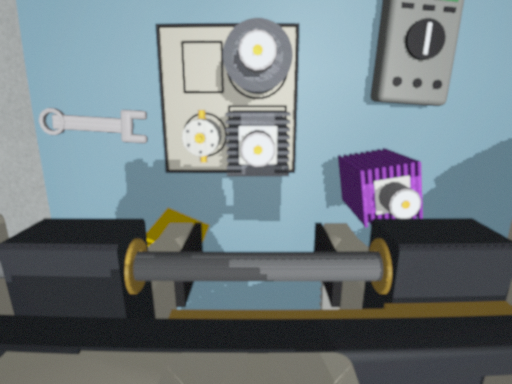

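Everything is in place. The round load is at (257,50), the square at (257,149) and the cavity at (200,137), each on its outline within about 1 mm. The meter hasn't moved and the arm is clear, so I hand in.

```bash
python3 -c "
from station import arm
print(arm.job_done())"
```

```text
the job is handed in; nothing more can be done
None
```

The job is handed in at about 51 s of the 120 s: the filter is in the middle of the fixture's seat facing both ports, the cavity and both loads stand on their outlines (all within about 1 mm by the last camera checks), and the multimeter did not move.

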